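Unbolt the green type chest

ROBOT

A 7-joint arm with a two-finger parallel gripper is mounted at the origin on a cart in front of the work surface, level with it; the furniture and walls round the work are solid. World frame = base frame: x ahead of the robot, y to its left, z up, the work surface at z = 0. Lengths are in mm, angles in degrees, forces in N, time in s.
With the tool pointing down it reaches from about 425 to 875 mm from the base axis. Payload 4.7 kg.
Tool frame: the origin (TCP) lies at the very end of the fingers, on their centre line; the grasp point (between the pads) lies ctrl.tcp_to_grasp behind it (ctrl.tcp_to_grasp is the distance from the TCP to the grasp point, in mm); z points along the fingers, y is the line along which they close (so a half turn about z gives the same grasp; the last joint's range is limited). The gripper opens to 87 mm and grips with 3 to 60 N. Pads are 19 mm wide; open, the fingers measure 117 mm over their backs; the gripper's body (75 mm by 190 mm) begins 51 mm behind the grasp point.
Start: joints at [64.578, 18.392, -4.016, 83.108, 1.295, 78.541, -3.26], TCP at [287.268, -583.097, 222.587] pointing down, gripper open.
Joint ranges: [-163.93, 163.93], [-17.29, 119.83], [-79.2, 71.16], [3.27, 140.29], [-89.18, 269.18], [5.43, 117.66], [-154.24, 154.24]. Speed limits (degrees/s): [147.25, 147.25, 180, 180, 180, 180, 180].

INTERFACE

Orientations are given as [roll, pitch, yaw] about the fixed x, y, z axes, in that order (R = Rz(yaw) Ry(pitch) Rx(roll)).
In Python, from station import ctrl gives the robot as it stands.
- The arm moves only by the tool apply_moves, never from a script. Its argument "moves" is a list of rows, each a list of 3 entries, a list of its own where there are three numbers: the closure, from 0 (fully open) to 1 (shut), then the shift along the tool's x, y, z in units of 0.25 m (1.0 is 0.25 m), then the turn about the tool's z in units of pi/4 rad (1.0 is pi/4 rad). A call has exactly 10 rows; each row shifts and turns the commanded pose from where the row before left it, along the tool's axes as they then stand; what a row does not reach is not made up. A row lasts 1/12 s, in which the tool goes at most 41.7 mm and 7.16 degrees, less where a joint would pass 70% of its speed; a pose out of reach is approached as far as the arm can. A call with a number of a shift or a turn outside -1 to 1 is refused whole. A call with a gripper value outside its range is refused whole. The fingers move at their own pace and stop on an object; the grip force is fixed at half the most. Time passes only in rows, so rows that do not move let the fingers close, or fill a call up. It gives the time, the measured TCP pose, the force, the opening and the grip force at its end, in the units of the state.
- ctrl.get_obs(): the state, without advancing time (a new reading comes with each control period).
- ctrl.read_camera(name): name is "scene" or "top" or "wrist"; returns the picture (420x560x3 uint8, red, green, blue); there is no depth.
- ctrl.calibration(name): a dict with "fx", "fy", "cx", "cy" (pixels), "k1" (the pictures are not rectified: a ray, as slopes to the right and down, at radius r is drawn at 1 + k1 r^2 times it, then the intrinsics apply), "position" and "attitude" of the camera in the world. Camera axes: x right, y down, z forward; pixel columns grow to the right and rows downward; lengths in mm; the calibration is good to about 2 mm. A picture is of the moment at which its call begins: read the wrist's pose just before it. calibration takes no time and is no camera call; for the wrist camera it gives the pose at the moment of the call.
- ctrl.job_done(): hands the job in; it is judged then, once.
The state is a dict: "t": time; "joint_positions": joint angles; "joint_velocities": joint speeds; "joint_torque": joint torques, N m; "ee_pos": TCP position; "ee_rot": TCP orientation; "ft_force": force on the tool from outside, world axes, zero at the start; "moment": the same for the moment, N m; "gripper_width": finger opening in mm; "grip_force": force on a finger pad.
Only numpy, scipy, OpenCV 4.12 (cv2) and the standard library are available. Lean on these libraries where they do the work, as an engineer would, in place of code of your own. Each camera call takes 0.05 s, during which the arm holds its last target. There are 200 camera calls.

TASK

Unbolt the hatch of the green type chest, so that the binder can open it: lift the handle of its barrel bolt up out of the notch, then draw the bolt all the way back to the left and let go. Leave the bolt of the plain wooden chest alone.

Things in the scene. Friction and masses are not known exactly. Their poses are not given: they have to be found in the camera images.
- green_knob (a point): Centre of the GREEN chest's black ball knob (24 mm across). An 8 mm stem joins it to the bolt's level rod, whose axis is 50 from it and 104 mm above the bench. Starts on the robot's side of the rod, 114 above the bench, 34 above the chest's top; free space around. x axis: from knob to rod; y axis: level, along the rod, the way the bolt is drawn back. The ball turns between fingers closing along y.
- green_handle (a joint): Swing of the handle (stem and knob) about the rod, rad: 0 = down in the notch, stem 0.21 above level; grows as the knob is lifted up and away from the robot; stop at 1.30. A steel notch plate stands 14 to 20 mm from the rod's axis, its top 9 mm above the axis; the stem is clear of it from 0.65. Swings freely, falls back when let go; a second notch is at the drawn-back end.
- green_bolt (a joint): Travel of the green chest's bolt along its rod, m: 0 = shot into the keeper (bolted), grows as it is drawn back to the robot's left, stop at 0.050. Friction about 1.2 N. With the handle in the notch it has only 3 mm of play. The steel bolt lies on top of the chest (150 mm deep, 210 wide, 80 high, fixed to the bench, turned up to 0.4 rad).
- wood_knob (a point): Centre of the black ball knob of the like bolt on the plain WOODEN chest, which stands beside the green one, on either side. A bystander, to be left bolted. Same frame and sizes as the green one.

How it is judged:
By the outcome, as a careful person would: the job done as asked, in the order asked, and still so for the second after the job is handed in, with the robot touching nothing.
It also fails if it takes over 29 s, if anything falls off the work surface, if the arm or the gripper's body presses on something with over 40 N, if the wrist force passes 120 N, or if a joint passes its speed limit or range.

## Working session

There is one attempt and no reset: what is moved stays moved. The work goes in short steps, Python scripts to look and compute and a tool call to move; the robot and the scene stay as the last step left them, time stands still between calls to the robot, and variables do not carry over. Pictures are saved under pics/ and viewed, at most 10 in all, crops included, and the job is handed in when it is done.

Besides the shell and the picture viewer there is one more tool, called after "Emit:" as name([rows], argument=value, ...), one row to a line, values as JSON. apply_moves: Moves the arm, as the interface text tells. Shifts and turns lie within -1 to 1; 1 stands for 0.25 m of shift or pi/4 rad of turn. Its arguments: {"type":"object","properties":{"moves":{"type":"array","items":{"type":"array"}}},"required":["moves"]}

```bash
mkdir -p pics; ls
cat > h.py <<'E'
from station import ctrl
import numpy as np, cv2
def cap(n,f):
    c=ctrl.calibration(n); im=ctrl.read_camera(n); cv2.imwrite(f'pics/{f}.png',im[:,:,::-1]); return c,im
E
python3 - <<'E'
from h import *
import json
print(ctrl.tcp_to_grasp, ctrl.get_obs())
for n in ("scene","top"):
    c,im=cap(n,n+"0"); print(n,c)
E
```

```text
pics
18.700000000000003 {'t': 0.0, 'joint_positions': array([64.58093564, 18.43804345, -4.01386834, 83.17443545,  1.29674035,
       78.53999163, -3.2608037 ]), 'joint_velocities': array([-0.03690191, -0.08752206,  0.00755328,  0.0163016 , -0.15283073,
        0.08839672, -0.0039246 ]), 'joint_torque': array([-1.33857343e-04, -4.91294968e+01, -4.04090434e-01, -3.12524915e+01,
       -6.40406599e-02,  4.37401340e-02,  1.56534184e-04]), 'ee_pos': array([ 286.94084527, -582.63017373,  221.47689402]), 'ee_rot': array([-1.79892861e+02,  7.93771118e-03,  2.62267764e+01]), 'ft_force': array([-0.06075209,  0.56820255, -1.01239026]), 'moment': array([ 0.03144733,  0.03418158, -0.00822133]), 'grip_force': 0.0, 'gripper_width': 87.21686897809107}
scene {'fx': 437.5248013151212, 'fy': 437.5248013151212, 'cx': 284.82569647654, 'cy': 201.7678414038677, 'k1': 0.028951454746361217, 'position': array([ 51.84380074, 451.62059247, 611.49743653]), 'attitude': array([-122.75334849,    1.40598116, -135.90059523])}
top {'fx': 541.929761814275, 'fy': 541.929761814275, 'cx': 267.72800299660236, 'cy': 214.21729087344391, 'k1': -0.12188793901622216, 'position': array([ 379.19602561,  -40.02291641, 1029.03478573]), 'attitude': array([-1.67467194e+02, -1.13162769e-01, -8.90004433e+01])}
```

View pics/scene0.png

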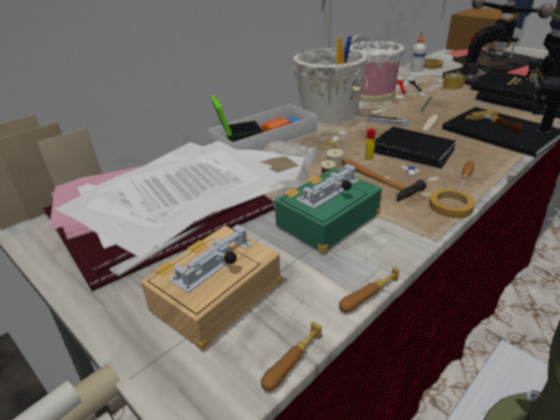

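View pics/top0.png

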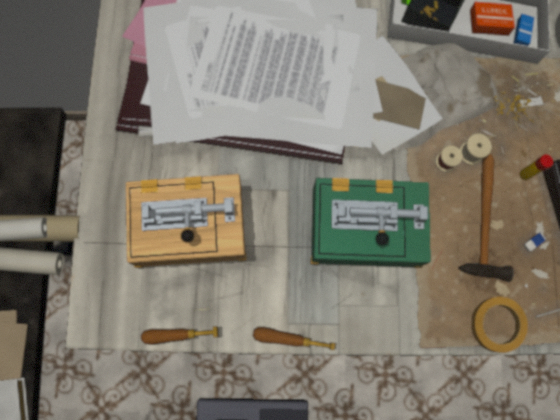

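The top view shows the green chest on the right, with its knob at about (382,239) and the rod running from (365,213) to (428,213). In the scene view the green knob is at about (346,185). The wooden chest is on the robot's left.

```bash
cat >> h.py <<'E'
from scipy.spatial.transform import Rotation as Ro
def ray(c,uv):
    K=np.array([[c['fx'],0,c['cx']],[0,c['fy'],c['cy']],[0,0,1]])
    p=cv2.undistortPoints(np.array([[uv]],float),K,np.array([c['k1'],0,0,0,0]))[0,0]
    d=Ro.from_euler('xyz',c['attitude'],degrees=True).apply([p[0],p[1],1]); return c['position'],d/np.linalg.norm(d)
def onz(c,uv,z):
    p,d=ray(c,uv); return p+d*(z-p[2])/d[2]
def tri(rs):
    A=sum(np.eye(3)-np.outer(d,d) for p,d in rs); b=sum((np.eye(3)-np.outer(d,d))@p for p,d in rs); x=np.linalg.solve(A,b)
    return x,[np.linalg.norm(np.cross(x-p,d)) for p,d in rs]
def dark(im,uv,r=12,th=45):
    u,v=uv; s=im[v-r:v+r+1,u-r:u+r+1].max(2); m=s<th
    n,l,st,ce=cv2.connectedComponentsWithStats(m.astype(np.uint8)); i=1+np.argmax(st[1:,4]); return ce[i]+[u-r,v-r],st[i]
E
python3 - <<'E'
from h import *
T=cv2.imread('pics/top0.png')[:,:,::-1]; S=cv2.imread('pics/scene0.png')[:,:,::-1]
ct,cs=ctrl.calibration('top'),ctrl.calibration('scene')
for nm,a,b in (('green',(382,239),(346,185)),('wood',(188,236),(230,257))):
    ua,sa=dark(T,a); ub,sb=dark(S,b); x,e=tri([ray(ct,ua),ray(cs,ub)]); print(nm,ua,sa,ub,sb,x.round(1),np.round(e,1),'top@114',onz(ct,ua,114).round(1))
# green chest rectangle in top
h=cv2.cvtColor(T,cv2.COLOR_RGB2HSV); m=cv2.inRange(h,(60,90,30),(95,255,255)); m[:,:300]=0;m[:170]=0;m[270:]=0;m[:,440:]=0
m=cv2.morphologyEx(m,cv2.MORPH_CLOSE,np.ones((9,9)))
cn=max(cv2.findContours(m,0,2)[0],key=cv2.contourArea); bx=cv2.boxPoints(cv2.minAreaRect(cn)); print(bx); print([onz(ct,p,80).round(1) for p in bx])
w=np.hstack([cv2.resize(T[170:275,300:440],None,fx=5,fy=5,interpolation=3)]); cv2.imwrite('pics/crop.png',w[:,:,::-1])
E
```

```text
green [381.90291262 238.67961165] [  7   6  11  12 103] [346.         184.88888889] [ 8  8  9  9 54] [ 543.7 -234.8  115.3] [1.2 1.2] top@114 [ 543.  -235.7  114. ]
wood [187.35227273 235.52272727] [ 6  7 11 10 88] [229.82222222 257.44444444] [ 7  7 11 11 90] [543.2  99.8 114.9] [1. 1.] top@114 [542.6  99.2 114. ]
[[312.1531  261.4051 ]
 [314.91562 178.53052]
 [431.58603 182.41956]
 [428.82352 265.29413]]
[array([ 506.3, -118. ,   80. ]), array([ 658.4, -123.1,   80. ]), array([ 655.5, -338.8,   80. ]), array([ 502.2, -326.4,   80. ])]
```

View pics/crop.png

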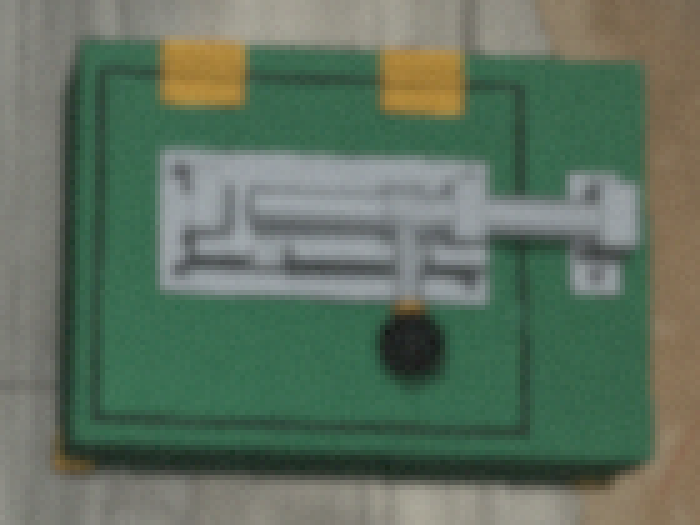

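The crop shows the bolt shot to the right, with the notch plate on the robot side. The rod goes from about (250,208) to (600,218) in crop pixels, and the knob is at (411,345). The knob triangulates to z = 115.3, against 114 expected. Next I'll work out the rod's yaw.

Run:
```python
from h import *
ct=ctrl.calibration('top')
f=lambda x,y,z:onz(ct,((x+.5)/5-.5+300,(y+.5)/5-.5+170),z)
for n,a,b,z in (('rod',(250,208),(600,218),110),('lineN',(95,418),(525,435),80),('lineF',(100,70),(520,85),80),('plateF',(162,150),(488,162),82),('plateN',(160,292),(488,304),82)):
    A,B=f(*a,z),f(*b,z); d=A-B; print(n,A.round(),B.round(),'psi',np.degrees(np.arctan2(-d[0],d[1])).round(2))
o=ctrl.get_obs(); k=np.array([543.5,-235.2]); p=o['ee_pos']; y=o['ee_rot'][2]
d=k-p[:2]; c,s=np.cos(np.radians(y)),np.sin(np.radians(y))
print('tool dx',d@[c,s],'dy',d@[s,-c], p, y)
```

```text
rod [ 591. -181.  110.] [ 590. -305.  110.] psi -0.62
lineN [ 521. -129.   80.] [ 517. -283.   80.] psi -1.44
lineF [ 649. -132.   80.] [ 646. -286.   80.] psi -0.94
plateF [ 619. -154.   82.] [ 617. -273.   82.] psi -1.06
plateN [ 567. -153.   82.] [ 564. -271.   82.] psi -1.17
tool dx 383.6671714962728 dy -198.3280480088065 [ 286.98776834 -582.67084499  221.5607634 ] 26.228590454392663
```

Emit:
apply_moves([
  [0,[0.12,-0.062,0],0],
  [0,[0.12,-0.062,0],0],
  [0,[0.12,-0.062,0],0],
  [0,[0.12,-0.062,0],0],
  [0,[0.12,-0.062,0],0],
  [0,[0.12,-0.062,0],0],
  [0,[0.12,-0.062,0],0],
  [0,[0.12,-0.062,0],0],
  [0,[0.12,-0.062,0],0],
  [0,[0.12,-0.062,0],0],
])

```text
t: 0.93
ee_pos: [488.3, -309.9, 222.2]
ee_rot: [-180.0, 0.0, 26.2]
ft_force: [-0.4, -0.4, 0.3]
gripper_width: 87.3
grip_force: 0.0
```

Emit:
apply_moves([
  [0,[0.112,-0.058,0],0],
  [0,[0.112,-0.058,0],0],
  [0,[0.112,-0.058,0],0],
  [0,[0,0,0],0.12],
  [0,[0,0,0],0.12],
  [0,[0,0,0],0.12],
  [0,[0,0,0],0.12],
  [0,[0,0,0],0.127],
  [0,[0,0,0],0],
  [0,[0,0,0],0],
])

```text
t: 1.77
ee_pos: [543.8, -235.2, 222.2]
ee_rot: [-180.0, 0.0, -0.9]
ft_force: [-1.1, 0.1, -0.3]
gripper_width: 86.9
grip_force: 0.0
```

Run:
```python
from h import *
o=ctrl.get_obs(); print(o['t'],o['ee_pos'],o['ee_rot'],o['ft_force'])
c,im=cap('wrist','w0'); print(c['position'],c['attitude'])
```

```text
1.7667 [ 543.78194837 -235.17704128  222.16920283] [-1.79989909e+02  4.05926099e-02 -9.22221319e-01] [-1.05451326  0.09022753 -0.32918424]
[ 621.07069475 -236.91957873  385.17806356] [ 1.63483428e+02 -9.06656129e-03 -9.09201552e+01]
```

View pics/w0.png

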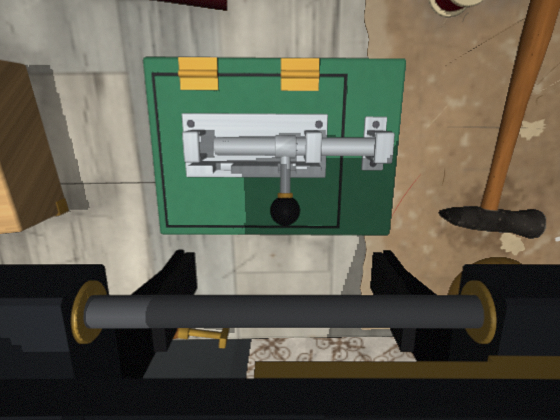

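The wrist view shows the knob at (285,209) and the rod level in the image from (215,146) to (385,147), so the yaw matches. I'll refine the knob's position from this picture.

Run:
```python
from h import *
c=ctrl.calibration('wrist'); W=cv2.imread('pics/w0.png')[:,:,::-1]
u,s=dark(W,(285,209),18,40); print(u,s,onz(c,u,114))
T=ctrl.calibration('top');S=ctrl.calibration('scene')
print(tri([ray(c,u),ray(T,(381.9,238.7)),ray(S,(346,184.9))]))
for z in (110,):
  A,B=onz(c,(215,146),z),onz(c,(375,147.5),z);d=A-B;print(A,B,np.degrees(np.arctan2(-d[0],d[1])))
```

```text
[284.62549801 212.33598938] [  0   7  37  30 753] [ 540.68616349 -236.74191742  114.        ]
(array([ 542.80237676, -235.30065462,  115.90413792]), [np.float64(2.0725507524695312), np.float64(0.22394908514091805), np.float64(2.23704980435423)])
[ 593.14545839 -184.41105466  110.        ] [ 590.03066491 -306.53143785  110.        ] -1.4610651472991512
```

Emit:
apply_moves([
  [0,[0,0,0.07],0],
  [0,[0,0,0.07],0],
  [0,[0,0,0.07],0],
  [0,[0,0,0.07],0],
  [0,[0,0,0.07],0],
  [0,[0,0,0.07],0],
  [0,[0,0,0.05],0],
  [0,[0,0,0.037],0],
  [0.4,[0,0,0],0],
  [0.4,[0,0,0],0],
])

```text
t: 2.65
ee_pos: [544.0, -235.4, 95.8]
ee_rot: [-180.0, 0.0, -1.1]
ft_force: [-0.1, -0.0, -0.0]
gripper_width: 79.6
grip_force: 0.0
```

Emit:
apply_moves([
  [0.6,[0,0,0],0],
  [0.7,[0,0,0],0],
  [0.8,[0,0,0],0],
  [1,[0,0,0],0],
  [1,[0,0,0],0],
  [1,[0,0,0],0],
  [1,[0,0,0],0],
  [1,[0,0,0],0],
  [1,[0,0,0],0],
  [1,[0,0,0],0],
])

```text
t: 3.48
ee_pos: [543.9, -235.5, 95.8]
ee_rot: [180.0, 0.0, -1.1]
ft_force: [0.6, -0.7, -0.3]
gripper_width: 22.1
grip_force: 30.0
```

Run:
```python
from h import *
a=np.array([0,.15,.3,.45,.6,.75,.9,1.0])+.21
x=-50*np.cos(a);z=50*np.sin(a)
print(np.c_[np.diff(x),-np.diff(z)].round(2)); print((np.c_[np.diff(x),-np.diff(z)]/250).round(4))
```

```text
[[ 2.11 -7.19]
 [ 3.16 -6.8 ]
 [ 4.14 -6.25]
 [ 5.02 -5.56]
 [ 5.8  -4.75]
 [ 6.44 -3.83]
 [ 4.58 -2.  ]]
[[ 0.0084 -0.0288]
 [ 0.0126 -0.0272]
 [ 0.0166 -0.025 ]
 [ 0.0201 -0.0222]
 [ 0.0232 -0.019 ]
 [ 0.0258 -0.0153]
 [ 0.0183 -0.008 ]]
```

Emit:
apply_moves([
  [1,[0.004,0,-0.014],0],
  [1,[0.004,0,-0.014],0],
  [1,[0.006,0,-0.014],0],
  [1,[0.006,0,-0.013],0],
  [1,[0.008,0,-0.013],0],
  [1,[0.008,0,-0.012],0],
  [1,[0.01,0,-0.011],0],
  [1,[0.01,0,-0.011],0],
  [1,[0,0,0],0],
  [1,[0,0,0],0],
])

```text
t: 4.32
ee_pos: [557.9, -235.7, 121.6]
ee_rot: [180.0, 0.0, -1.1]
ft_force: [-1.5, -0.9, -0.9]
gripper_width: 22.5
grip_force: 30.0
```

Run:
```python
from h import *
for i in range(1): 
    c,im=cap('scene','s1')
cv2.imwrite('pics/s1c.png',cv2.resize(im[120:260,250:410],None,fx=4,fy=4,interpolation=3)[:,:,::-1])
print(ctrl.get_obs())
```

```text
{'t': 4.3667, 'joint_positions': array([ 34.31625104,  17.8046718 , -16.63816367,  96.40169265,
         5.49284717,  66.60984883, -74.85026396]), 'joint_velocities': array([-0.00960254, -0.00953256,  0.07629419,  0.31198108,  0.00053791,
       -0.17804344,  0.0863624 ]), 'joint_torque': array([-9.46263671e-01, -4.61398244e+01, -3.47580470e+00, -3.04340672e+01,
       -4.78669759e-01, -5.70044015e-01, -7.26981496e-03]), 'ee_pos': array([ 557.79538047, -235.72728089,  121.42351272]), 'ee_rot': array([ 1.79988894e+02,  2.31855742e-02, -1.09621441e+00]), 'ft_force': array([-2.7028071 , -0.2725513 , -0.55936564]), 'moment': array([-0.19297863,  0.44576515,  0.0473476 ]), 'grip_force': 29.974170550704002, 'gripper_width': 21.9334778256823}
```

View pics/s1c.png

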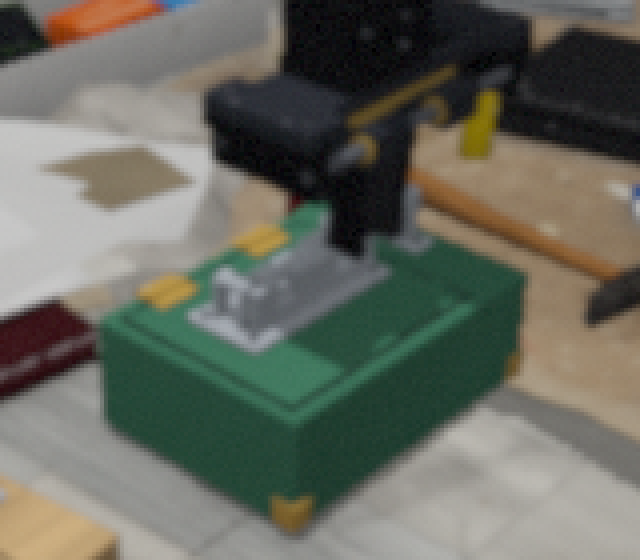

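The knob is held between the fingers and moves up with low forces. I'll finish the lift now.

Emit:
apply_moves([
  [1,[0.0115,0,-0.01],0],
  [1,[0.0115,0,-0.009],0],
  [1,[0.013,0,-0.0077],0],
  [1,[0.013,0,-0.0077],0],
  [1,[0.009,0,-0.004],0],
  [1,[0,0,0],0],
  [1,[0,0,0],0],
  [1,[0,0,0],0],
  [1,[0,0,0],0],
  [1,[0,0,0],0],
])

```text
t: 5.2
ee_pos: [572.5, -236.0, 131.2]
ee_rot: [180.0, -0.0, -1.1]
ft_force: [-3.0, -0.8, 3.5]
gripper_width: 22.2
grip_force: 30.0
```

Emit:
apply_moves([
  [1,[0,-0.01,0],0],
  [1,[0,-0.02,0],0],
  [1,[0,-0.02,0],0],
  [1,[0,-0.02,0],0],
  [1,[0,-0.02,0],0],
  [1,[0,-0.02,0],0],
  [1,[0,-0.02,0],0],
  [1,[0,-0.02,0],0],
  [1,[0,0,0],0],
  [1,[0,0,0],0],
])

```text
t: 6.03
ee_pos: [573.3, -196.4, 131.1]
ee_rot: [-179.9, 0.0, -1.0]
ft_force: [-4.6, 1.8, 6.0]
gripper_width: 21.8
grip_force: 30.0
```

Emit:
apply_moves([
  [1,[0,-0.01,0],0],
  [1,[0,-0.01,0],0],
  [1,[0,-0.01,0],0],
  [1,[0,-0.01,0],0],
  [1,[0,-0.006,0],0],
  [1,[0,-0.004,0],0],
  [1,[0,-0.002,0],0],
  [1,[0,0,0],0],
  [1,[0,0,0],0],
  [1,[0,0,0],0],
])

```text
t: 6.87
ee_pos: [573.3, -187.8, 131.0]
ee_rot: [179.8, -0.0, -1.2]
ft_force: [-2.1, -5.1, 4.3]
gripper_width: 22.1
grip_force: 30.0
```

Emit:
apply_moves([
  [1,[0,-0.004,0],0],
  [1,[0,-0.004,0],0],
  [1,[0,-0.004,0],0],
  [1,[0,0,0],0],
  [1,[0,0,0],0],
  [1,[0,0,0],0],
  [1,[0,0,0],0],
  [1,[0,0,0],0],
  [1,[0,0,0],0],
  [1,[0,0,0],0],
])

```text
t: 7.7
ee_pos: [573.2, -187.5, 131.0]
ee_rot: [179.6, -0.1, -1.3]
ft_force: [-3.3, -9.4, 3.2]
gripper_width: 21.9
grip_force: 30.0
```

Run:
```python
from h import *
c,im=cap('top','t2')
cv2.imwrite('pics/t2c.png',cv2.resize(im[160:285,290:440],None,fx=4.5,fy=4.5,interpolation=3)[:,:,::-1])
c,im=cap('wrist','w2')
print(ctrl.get_obs()['ft_force'])
```

```text
[-2.48624388 -9.38220578  2.07700022]
```

View pics/w2.png

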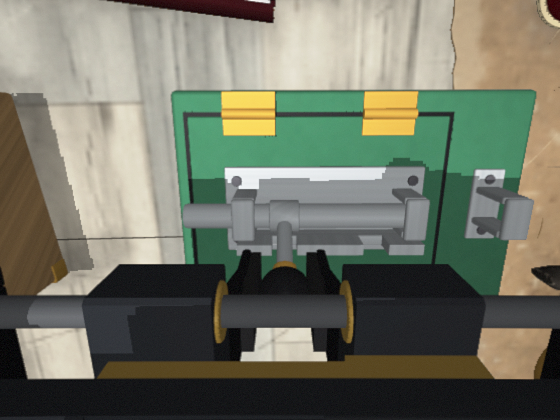

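The bolt's end is clear of the keeper. Pushing further moved the knob only 0.3 mm while the force rose to 9 N, so it is at the stop. I'll ease off, lower the handle into the second notch and release it.

Emit:
apply_moves([
  [1,[-0.009,0.006,0.004],0],
  [1,[-0.013,0,0.0077],0],
  [1,[-0.013,0,0.0077],0],
  [1,[-0.0115,0,0.009],0],
  [1,[-0.0115,0,0.01],0],
  [1,[-0.01,0,0.011],0],
  [1,[-0.01,0,0.011],0],
  [1,[-0.008,0,0.012],0],
  [1,[0,0,0],0],
  [1,[0,0,0],0],
])

```text
t: 8.63
ee_pos: [553.4, -187.2, 113.2]
ee_rot: [179.7, -0.3, -1.2]
ft_force: [-0.3, -7.8, 0.8]
gripper_width: 22.2
grip_force: 30.1
```

Emit:
apply_moves([
  [1,[-0.008,0.003,0.013],0],
  [1,[-0.006,0.003,0.013],0],
  [1,[-0.006,0,0.014],0],
  [1,[-0.003,0,0.01],0],
  [1,[0,0,0],0],
  [1,[0,0,0],0],
  [0.8,[0,0,0],0],
  [0.6,[0,0,0],0],
  [0.3,[0,0,0],0],
  [0,[0,0,0],0],
])

```text
t: 9.47
ee_pos: [547.0, -183.6, 99.9]
ee_rot: [-179.9, -0.1, -1.0]
ft_force: [-0.2, 1.1, 0.0]
gripper_width: 34.8
grip_force: 0.0
```

Emit:
apply_moves([
  [0,[0,0,0],0],
  [0,[0,0,0],0],
  [0,[0,0,0],0],
  [0,[0,0,0],0],
  [0,[0,0,0],0],
  [0,[0,0,-0.04],0],
  [0,[0,0,-0.08],0],
  [0,[0,0,-0.1],0],
  [0,[0,0,-0.1],0],
  [0,[0,0,-0.1],0],
])

```text
t: 10.3
ee_pos: [546.2, -184.7, 207.3]
ee_rot: [180.0, -0.0, -1.1]
ft_force: [0.7, -1.0, -1.5]
gripper_width: 86.5
grip_force: 0.0
```

Run:
```python
from h import *
o=ctrl.get_obs(); print(o['t'],o['ft_force'],o['ee_pos'])
cap('wrist','w3')
```

```text
10.3 [ 0.67654512 -1.04270236 -1.52367864] [ 546.16593191 -184.74417066  207.25541897]
```

View pics/w3.png

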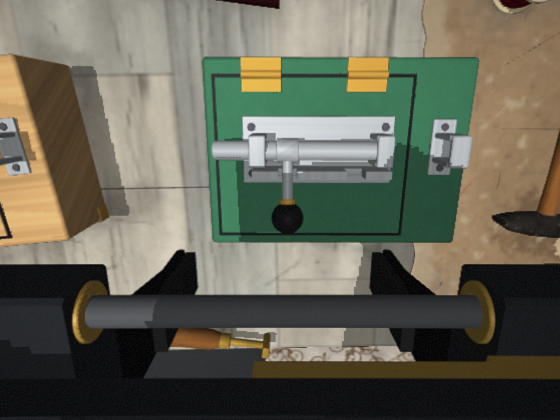

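The knob is at (287,217), down in the second notch, and the rod is clear of the keeper. I'll check the travel from the top camera and hand in.

Run:
```python
from h import *
W=cv2.imread('pics/w3.png')[:,:,::-1];c=ctrl.calibration('wrist')
p=onz(c,(287.2,217),114);A=cv2.imread('pics/w0.png')
print(p, 'start was about -236')
print(onz(c,(287.2,217),114)[1]+236.7)
ctrl.job_done()
```

```text
[ 545.78181516 -189.35970728  114.        ] start was about -236
47.34029272221849
the job is handed in; nothing more can be done
```

The green chest's bolt is drawn back and let go, its handle resting in the second notch, and the job is handed in; the travel measured 47–48 mm against the 50 mm stop, where it pushed back at 9 N, and the wooden chest's bolt was not touched.

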